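Lock the carving spindle on its flat

ROBOT

A 6-joint arm with a two-finger parallel gripper is mounted at the origin on the work surface. World frame = base frame: x ahead of the robot, y to its left, z up, the work surface at z = 0. Lengths are in mm, angles in rad, forces in N, time in s.
With the tool pointing down it reaches from about 350 to 875 mm from the base axis. Payload 4.2 kg.
Tool frame: the origin (TCP) lies on the mounting face of the last link; the fingertips stand 173 mm ahead of it and the grasp point (between the pads) lies 155 mm ahead of it; z points along the fingers, y is the direction in which the jaws open and shut (so a half turn about z gives the same grasp; the last joint's range is limited). The gripper opens to 85 mm and grips with 20 to 120 N. Pads are 22 mm wide; open, the fingers measure 114 mm over their backs; the gripper's body (76 mm by 85 mm) begins 54 mm behind the grasp point. The pads swing forward as they close: fully open they stand 13 mm farther back than shut.
Start: joints at [1.573, 0.385, 0.008, 0, -1.194, -0.259], TCP at [158.71, 604.492, 404.712] pointing down, gripper open.
Joint ranges: [-3.14, 3.14], [-1.21, 2.06], [-1.07, 1.41], [-3.16, 2.05], [-2.99, -0.16], [-3.1, 3.1]. Speed limits (rad/s): [2.79, 2.79, 3.14, 3.14, 3.14, 3.14].

INTERFACE

Orientations are given as a unit quaternion [x, y, z, w].
In Python, from bench import arm gives the robot as it stands.
- The arm moves only by the shell command python3 -m jog 'ROWS' [OPENING]. ROWS is JSON, a list that holds one entry, the list of rows, each a list of 4 numbers: the shift along the tool's x, y, z in mm, then the turn about the tool's z in degrees. In form: [[[x, y, z, spin], ...]]. A call has exactly 5 rows; each row is the pose to reach, as a shift and turn from the pose measured when the call began, along the tool's axes at that moment; what a row does not reach only later rows make up. A row lasts 1/8 s, in which the tool goes at most 62.5 mm and 10.7 degrees, less where a joint would pass 70% of its speed; a pose out of reach is approached as far as the arm can. A call with a gripper value outside its range is refused whole. OPENING is the finger opening in mm, from 0 to 85.4, set as the call begins (- or left out, the last holds). The fingers move at their own pace and stop on an object; the grip force is fixed at half the most. Time passes only in rows, so rows that repeat a pose let the fingers close, or fill a call up. It gives the time, the measured TCP pose, the force and the opening at its end, in the units of the state.
- arm.read_state(): the state, without advancing time (a new reading comes with each control period).
- arm.get_image(name): name is "side" or "top"; returns (picture, depth): 480x640x3 uint8, blue, green, red; 480x640 float32, mm along the optical axis (not along the pixel's ray), 0 where there is no reading.
- arm.camera_params(name): a dict with "mtx" (3x3 intrinsics, pixels), "R" (3x3) and "t" (3): a world point X has camera coordinates R X + t. Camera axes: x right, y down, z forward; pixel columns grow to the right and rows downward; lengths in mm; the calibration is good to about 2 mm. A picture is of the moment at which its call begins. camera_params takes no time and is no camera call.
- arm.job_done(): hands the job in, once; it reports no verdict.
The state is a dict: "clock": time; "joints": joint angles; "joint_vel": joint speeds; "joint_efforts": joint torques, N m; "position": TCP position; "ee_rot": TCP orientation; "contact_force": force on the tool from outside, world axes, zero at the start; "wrist_torque": the same for the moment, N m; "gripper_width": finger opening in mm.
Only numpy, scipy, OpenCV 4.12 (cv2) and the standard library are available. Lean on these libraries where they do the work, as an engineer would, in place of code of your own. Each camera call takes 0.05 s, during which the arm holds its last target.

TASK

Swing the headstock's lever upright so that the flat on the spindle faces the locking screw above it. Then take the T-handled hex key out of its block, seat it in the screw's socket and turn it clockwise until the screw is snug on the flat: do not lean hard on the key while feeling for the socket and do not overtighten. Let go and leave the key standing in the screw, and leave the offcut, gouge and mallet where they are.

Things in the scene. Friction and masses are not known exactly. Their poses are not given: they have to be found in the camera images.
- headstock: Grey headstock fixed to the bench. Origin: underside of its 120 x 160 x 20 mm dark base, straight below the locking screw. y runs along the spindle, whose axis is 75 mm up; z up. Screw block 50 (x) x 44 (y) mm, top 108 mm up, at y = 0; second bearing, 22 mm wide, top 95 mm up, at y = 90 mm; a wooden finial, 50 mm thick, on the spindle from y = -38 to -150 mm.
- spindle: Steel spindle, 28 mm in diameter with a 14 mm wide flat along it (12 mm from the axis), to be seen between the two bearings. Origin on its axis below the screw; its y axis is the spindle's axis, its z axis points out of the flat and along the lever.
- spindle_turn (a joint): Angle of the spindle: 0 when the flat faces straight up to the screw and the lever stands upright; positive when the lever leans to the headstock's -x side. It starts between 0.5 and 1.2. Stiff (0.15 N m): stays where it is left.
- lever_ball (a point): Centre of the black ball, 28 mm across, at the end of the lever: a 12 mm steel rod on the spindle at headstock y = 130 mm. The ball's centre is 100 mm from the spindle's axis. It can be pinched from above along the spindle's axis and turns between the fingers, or be pushed.
- setscrew: Screw upright in the top of the screw block. Clockwise from above sinks it 3 mm per rad (fast thread). It runs at 0.12 N m while moving, 0 to 0.06 when paused; 0.75 to 1.4 rad from its start (after 0.15 rad of play of the key) it meets the flat. Snug: the torque has risen 0.12 to 0.2 N m above free running, felt the same way (40 to 65 N on the flat); 0.3 (100 N) marks it. Friction holds it.
- key: T-handled hex key: dark hexagonal steel shank 19 mm across flats with a black cross bar on top, about 390 g. Origin at the centre of the shank's lower end; z up along the shank to the bar; x along the bar, and the x axis is square to one flat of the hexagon. The lowest 6 mm taper to 13 mm across flats as a lead-in.
- key_grip (a point): Centre of the key's cross bar, 90 mm long (key x), 24 mm wide (y) and 18 mm high (z), 100 mm above the key's lower end. Axes as the key's.
- key_tip (a point): Centre of the lower end of the key's shank.
- key_block: Fixed wooden block 60 x 60 x 50 mm with a 22 x 24 mm hole, 40 mm deep, in which the key stands upright (the key's lower end 10 mm above the bench, so lift it 45 mm to clear). Origin: centre of its underside.
- offcut: Bystander: loose wooden offcut 90 x 55 x 45 mm. Origin: centre of its underside.
- gouge: Bystander: carving gouge, 215 mm long, 26 mm high, lying on the bench behind the headstock, handle to its -x. Origin: under its middle.
- mallet: Bystander: wooden carver's mallet lying on the bench, head 110 x 65 x 70 mm to its +x. Origin: under the start of the head.
- socket (a point): Centre of the mouth of the screw's hexagonal socket, on the screw's axis, about 134 mm above the bench: 20 mm across flats, 16 mm deep, open at the top, in a steel head 35 mm across. z up; the x axis points square to one flat of the hexagon (repeats every 60 degrees).
Things that resemble listed ones, but are neither listed nor needed, are in the scene too. What is shaped like the key but green or pink is not meant.

How it is judged (in metres and radians):
On the way, in this order (a step that is already met when the one before it is completed fails the run):
1. the spindle's flat faces the screw (within 0.12 rad) (value of joint spindle_turn between -0.12 and 0.12 rad), for 0.3 s.
2. the key is seated at least 10 mm deep in the screw's socket (horizontal distance between key_tip and setscrew below 0.003 m and z of key_tip in the frame of setscrew below -0.01 m), for 0.2 s.
3. the screw bears on the flat with more than 20 N (contact force between setscrew and spindle above 20 N), for 0.2 s.
At the end, for the whole second after the job is handed in: The spindle's flat faces up within 0.12 rad, the screw bears on it with more than 20 N, and the key, let go and at rest, stands (within 0.15 rad of upright) in the socket, at least 10 mm deep and within 3 mm of its centre (all of step 1 and all of step 2 and contact force between setscrew and spindle above 20 N and angle between key's own z axis and vertical below 0.15 rad and linear speed of key below 0.02 m/s); the robot touches nothing.
It fails at once if the screw is overtightened: more than 100 N on the flat (contact force between setscrew and spindle above 100 N).
It fails at once if the key is pressed with more than 25 N on the screw while less than 4 mm inside its socket (contact force between key and setscrew above 25 N and z of key_tip in the frame of setscrew above -0.004 m).
It fails at once if a bystander is pushed more than 30 mm (distance of any of offcut, gouge, mallet from where it was at the start of the episode above 0.03 m).
It also fails if it takes over 72 s, if anything falls off the work surface, if the arm or the gripper's body presses on something with over 40 N, if the wrist force passes 120 N, or if a joint passes its speed limit or range.

## Working session

There is one attempt and no reset: what is moved stays moved. The work goes in short steps, Python scripts to look and compute and a shell command to move; the robot and the scene stay as the last step left them, time stands still between calls to the robot, and variables do not carry over. Pictures are saved under pics/ and viewed, and the job is handed in when it is done.

```bash
ls; mkdir -p pics; python3 - <<'E'
from bench import arm
import cv2,numpy as np
s=arm.read_state();print(s)
for n in("side","top"):
    im,d=arm.get_image(n);cv2.imwrite(f"pics/{n}0.png",im);np.savez(f"pics/{n}0.npz",im=im,d=d)
    p=arm.camera_params(n);print(n,p)
E
```

```text
pics
{'clock': 0.0, 'joints': array([ 1.57265583e+00,  3.85557888e-01,  6.60154091e-03, -5.29514511e-04,
       -1.19400279e+00, -2.58605353e-01]), 'joint_vel': array([ 0.00146806, -0.00186002,  0.00153242,  0.00138727,  0.00059222,
        0.00045286]), 'joint_efforts': array([ 4.58130489e-04, -3.92289841e+01,  1.88402313e+01,  4.18617323e+00,
       -4.66822807e-03, -3.38527371e-06]), 'position': array([158.61532377, 604.31507399, 403.60632956]), 'ee_rot': array([ 9.91758386e-01, -1.28117423e-01, -1.03558700e-04,  1.10420458e-03]), 'contact_force': array([ 0.10599258,  0.44505567, -0.42832081]), 'wrist_torque': array([-0.01504687,  0.02687204, -0.07079998]), 'gripper_width': 85.4526851919767}
side {'mtx': array([[445.50123646,   0.        , 321.97412898],
       [  0.        , 445.50123646, 240.14362581],
       [  0.        ,   0.        ,   1.        ]]), 'R': array([[-0.94879414, -0.31587237,  0.00378547],
       [-0.22641581,  0.67163705, -0.70543572],
       [ 0.22028519, -0.67017037, -0.70876379]]), 't': array([ 481.85683055,  238.41385217, 1052.33183646])}
top {'mtx': array([[584.79022776,   0.        , 320.92762462],
       [  0.        , 584.79022776, 238.87908807],
       [  0.        ,   0.        ,   1.        ]]), 'R': array([[-0.00907691, -0.9999552 ,  0.00268655],
       [-0.99621053,  0.00881045, -0.08652717],
       [ 0.08649962, -0.00346177, -0.99624587]]), 't': array([ -49.07955597,  512.91253622, 1380.68806409])}
```

View pics/side0.png

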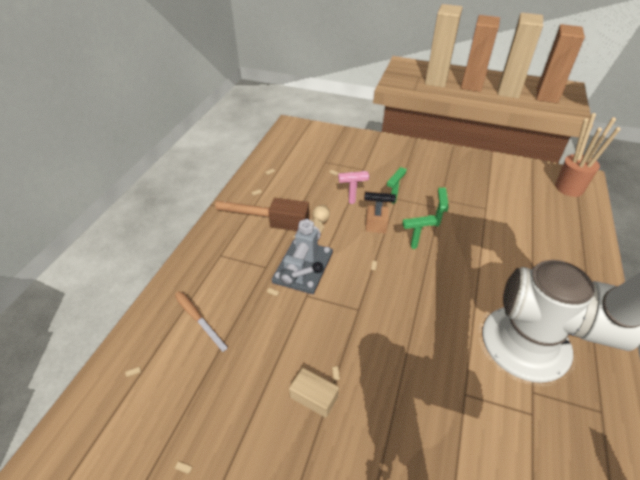

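View pics/top0.png

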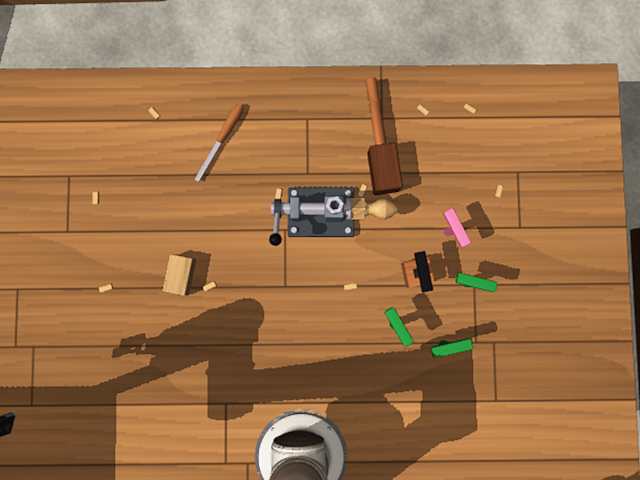

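```bash
cat > h.py <<'E'
import numpy as np,cv2
from bench import arm
P={n:arm.camera_params(n) for n in("side","top")}
def ray(n,u,v):
    p=P[n];R=np.array(p["R"]);t=np.array(p["t"])
    c=-R.T@t; d=R.T@np.linalg.inv(p["mtx"])@np.array([u,v,1.]);return c,d
def onz(n,u,v,z):
    c,d=ray(n,u,v);return c+d*(z-c[2])/d[2]
def dep(n,u,v,D):
    c,d=ray(n,u,v);return c+d*D
def cloud(n,D):
    p=P[n];v,u=np.mgrid[0:480,0:640];M=p["mtx"]
    X=np.stack([(u-M[0,2])/M[0,0]*D,(v-M[1,2])/M[1,1]*D,D],-1)
    return (X-np.array(p["t"]))@np.array(p["R"])
def proj(n,X):
    p=P[n];c=np.array(p["R"])@X+p["t"];q=p["mtx"]@c;return q[:2]/q[2]
def two(a,b):
    c1,d1=ray(*a);c2,d2=ray(*b)
    s=np.linalg.lstsq(np.stack([d1,-d2],1),c2-c1,rcond=None)[0]
    A=c1+d1*s[0];B=c2+d2*s[1];return (A+B)/2,np.linalg.norm(A-B)
E
python3 - <<'E'
import cv2,numpy as np
t=np.load("pics/top0.npz")["im"];s=np.load("pics/side0.npz")["im"]
a=cv2.resize(t[175:305,255:455],(800,520),interpolation=cv2.INTER_CUBIC);cv2.imwrite("pics/tz.png",a)
a=cv2.resize(s[160:300,260:460],(800,560),interpolation=cv2.INTER_CUBIC);cv2.imwrite("pics/sz.png",a)
E
```

```text
(no output)
```

View pics/tz.png

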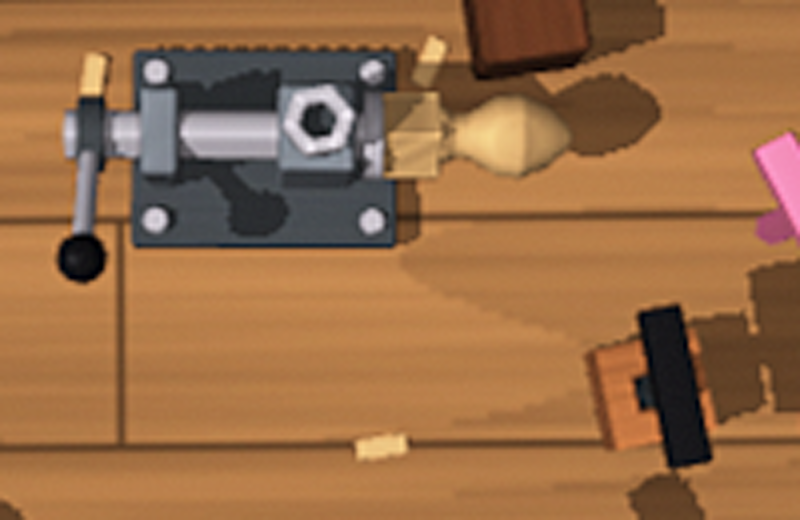

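View pics/sz.png

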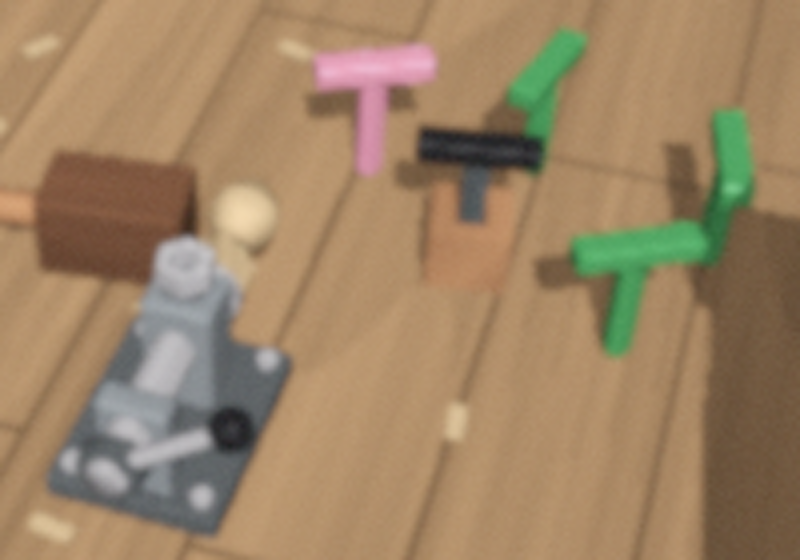

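```bash
python3 - <<'E'
from h import *
for n in("top","side"):
    z=np.load(f"pics/{n}0.npz");im=z["im"];X=cloud(n,z["d"])
    hsv=cv2.cvtColor(im,cv2.COLOR_BGR2HSV)
    # key bar and ball: dark
    for nm,(u,v) in {"bar":(424,271) if n=="top" else (380,197),"ball":(275,240) if n=="top" else (318,267)}.items():
        m=np.zeros((480,640),np.uint8);w=25;m[v-w:v+w,u-w:u+w]=(hsv[v-w:v+w,u-w:u+w,2]<48)*255
        k,l,st,c=cv2.connectedComponentsWithStats(m);i=l[v,u]
        mm=l==i;pts=X[mm]
        cn=max(cv2.findContours(mm.astype(np.uint8),0,1)[0],key=cv2.contourArea)
        print(n,nm,st[i],c[i],cv2.minAreaRect(cn),"meanX",np.median(pts,0),pts[:,2].max())
        if nm=="bar":
            r=cv2.boxPoints(cv2.minAreaRect(cn));print([onz(n,*q,109 )[:2].round(1) for q in r])
    u,v=(335,205) if n=="top" else (306,224)
    print(n,"screw px",X[v-8:v+9:2,u-8:u+9:2,2].round(0))
print("screw",onz("top",334.75,204.75,134),two(("top",334.75,204.75),("side",306.2,224)))
for q in((133,50),(397,50),(397,246),(133,246)):print(onz("top",255+q[0]/4,175+q[1]/4,20).round(1))
print(onz("top",423.75,271.5,119), two(("top",423.75,271.5),("side",380,197.5)))
print(two(("top",275.5,239.2),("side",318,267)))
E
```

```text
top bar [414 252  19  40 449] [422.72605791 271.30957684] ((421.4230651855469, 271.6153869628906), (39.419342041015625, 14.708710670471191), 78.69007110595703) meanX [ 430.17861321 -279.1430364   118.52058611] 1420.0175045242536
[array([ 469.7, -253.9]), array([ 475.9, -286.5]), array([ 389.2, -301.7]), array([ 383.1, -269.3])]
top ball [270 234  11  11 106] [275.02830189 239.10377358] ((275.0, 239.0), (10.0, 10.0), 90.0) meanX [501.96709863  46.8402498  149.16594597] 156.10645566434923
top screw px [[ 112.  110.  131.  130.  140.  138.  111.  109.  101.]
 [ 109.  137.  138.  131.  132.  138.  133.  109.  104.]
 [ 133.  137.  121.  115. 1420.  134.  137.  135.  107.]
 [ 134.  134.  119.  118.  119.  121.  138.  136.  104.]
 [ 139.  123.  118.  115.  119.  116.  137.  137.  110.]
 [ 131.  135.  120.  122.  121.  117.  133.  135.  105.]
 [ 125.  135.  132.  132.  141.  136.  130.  110.  110.]
 [ 114.  132.  140.  133.  133.  135.  133.  111.  104.]
 [ 112.  104.  131.  124.  120.  109.  106.  105.   98.]]
side bar [     0      0    640    480 307114] [319.48310725 239.51196624] ((319.5
[... 562 characters left out ...]
 129. 133. 134.  95.  97.]
 [ 31. 132. 127. 126. 125. 129. 132. 131.  96.]
 [ 22. 136. 121. 119. 115. 120. 134. 132.  90.]
 [131. 136. 132. 132. 131. 132. 133. 124.  96.]
 [103. 126. 129. 130. 132. 131. 126. 117. 109.]
 [107. 117. 121. 128. 126. 120. 120. 107. 104.]]
screw [578.4893958  -84.64311333 134.        ] (array([579.16733798, -84.72115245, 130.17604065]), np.float64(0.24584669405351503))
[638.2  24.3  20. ]
[ 636.8 -135.5   20. ]
[ 517.7 -133.8   20. ]
[519.1  24.8  20. ]
[ 429.23396553 -281.28640309  119.        ] (array([ 429.48794764, -284.53543728,  101.04571786]), np.float64(0.5508114917137594))
(array([502.77674775,  47.00318385, 132.74276199]), np.float64(0.5342366434967086))
```

```bash
python3 - <<'E'
from h import *
t=np.load("pics/top0.npz")["im"]
a=cv2.resize(t[190:220,315:355],(800,600),interpolation=cv2.INTER_CUBIC)
cv2.imwrite("pics/hex.png",a)
a=cv2.resize(t[245:300,400:440],(582,800),interpolation=cv2.INTER_CUBIC)
cv2.imwrite("pics/bar.png",cv2.resize(t[245:295,400:440],(480,600),interpolation=cv2.INTER_CUBIC))
s=np.load("pics/side0.npz")["im"]
cv2.imwrite("pics/hexs.png",cv2.resize(s[205:240,285:330],(771,600),interpolation=cv2.INTER_CUBIC))
for z in(130,135,140,145):print(z,onz("top",275.1,239.1,z),onz("side",318,267,z))
E
```

```text
130 [503.50722428  48.15115302 130.        ] [503.29470993  44.68020764 130.        ]
135 [503.07152151  47.77531362 135.        ] [501.86323742  48.85193801 135.        ]
140 [502.63581873  47.39947422 140.        ] [500.4317649   53.02366838 140.        ]
145 [502.20011596  47.02363482 145.        ] [499.00029239  57.19539876 145.        ]
```

View pics/hex.png

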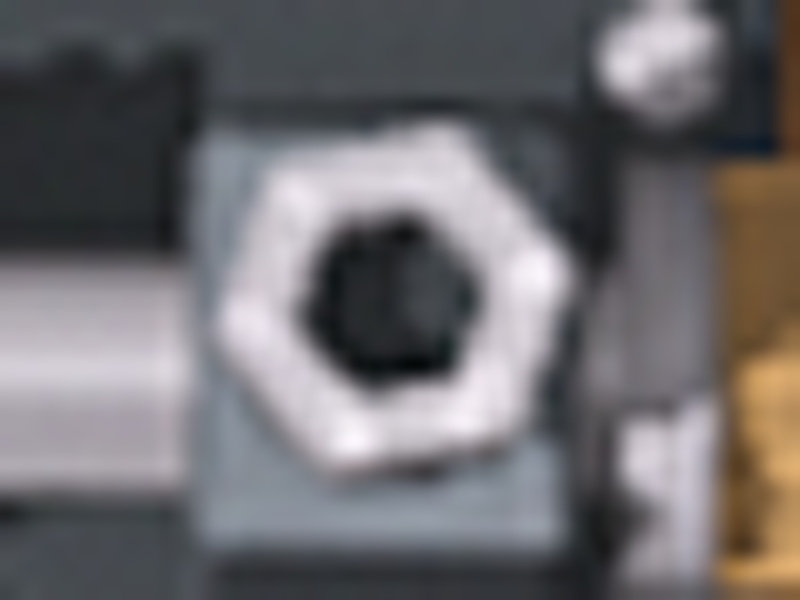

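View pics/bar.png

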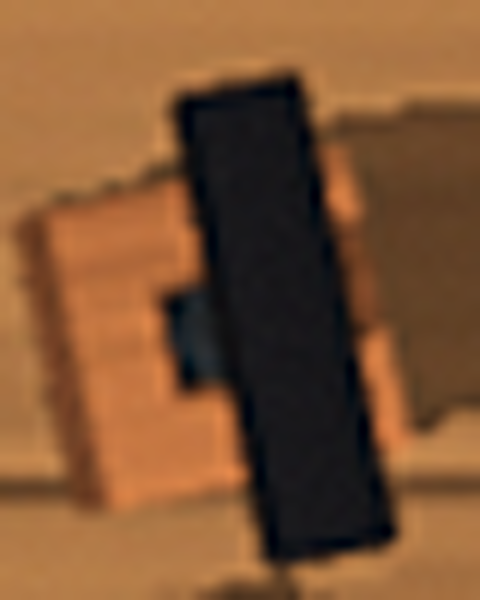

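View pics/hexs.png

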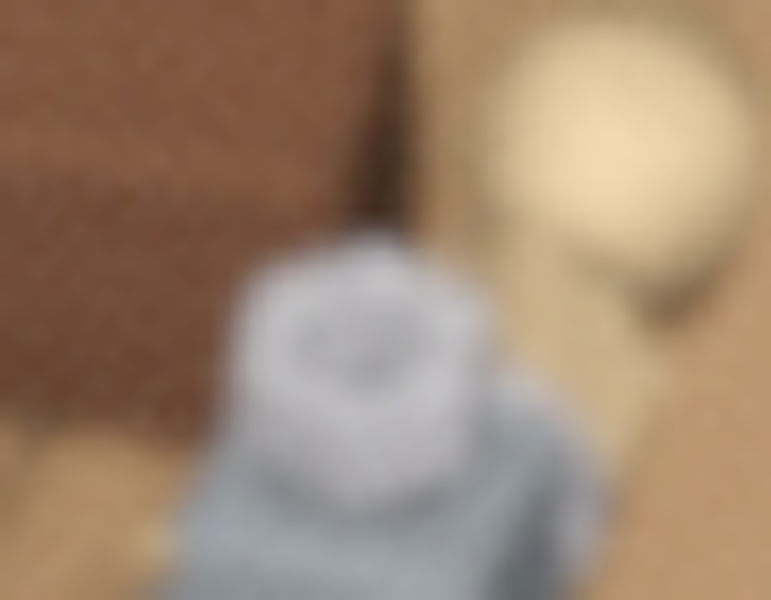

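```bash
python3 - <<'E'
from h import *
z=np.load("pics/top0.npz");t=z["im"]
g=cv2.resize(t[185:225,310:360],None,fx=16,fy=16,interpolation=cv2.INTER_CUBIC)
gray=cv2.cvtColor(g,cv2.COLOR_BGR2GRAY)
def px(q,u0,v0,k):return (q[0]+.5)/k-.5+u0,(q[1]+.5)/k-.5+v0
def harm(P):
    c=P.mean(0)
    for _ in range(20):
        d=P-c;a=np.arctan2(d[:,1],d[:,0]);r=np.hypot(*d.T);o=np.argsort(a)
        A=np.stack([np.ones_like(a),np.cos(a),np.sin(a),np.cos(6*a),np.sin(6*a)],1)
        s=np.linalg.lstsq(A,r,rcond=None)[0];c=c+[s[1],s[2]]
    return c,s[0],np.hypot(s[3],s[4]),np.degrees(np.arctan2(s[4],s[3]))/6
for nm,th,inv in(("inner",100,1),("inner",120,1),("outer",185,0),("outer",170,0)):
    m=((gray<th) if inv else (gray>th)).astype(np.uint8)
    cx,cy=int((334.3-310)*16),int((204.5-185)*16)
    if not inv:
        m[:, :int((325.5-310)*16)]=0; m[:,int((344.2-310)*16):]=0
    k,l,st,c=cv2.connectedComponentsWithStats(m)
    i=l[cy,cx] if inv else 1+np.argmax(st[1:,4])
    cn=max(cv2.findContours((l==i).astype(np.uint8),0,1)[0],key=cv2.contourArea)[:,0]
    P=np.array([onz("top",*px(q,310,185,16),134)[:2] for q in cn])
    c,r,a6,ang=harm(P);print(nm,th,st[i],"ctr",c.round(1),"r",r.round(1),a6.round(2),"vertex yaw",ang)
g=cv2.resize(t[240:300,395:445],None,fx=10,fy=10,interpolation=cv2.INTER_CUBIC)
gray=cv2.cvtColor(g,cv2.COLOR_BGR2GRAY)
for th in(40,50):
    m=(gray<th).astype(np.uint8);m=cv2.morphologyEx(m,cv2.MORPH_OPEN,np.ones((101,101),np.uint8)) if 0 else cv2.morphologyEx(m,cv2.MORPH_OPEN,cv2.getStructuringElement(2,(91,91)))
    cn=max(cv2.findContours(m,0,1)[0],key=cv2.contourArea)[:,0]
    P=np.array([onz("top",*px(q,395,240,10),119)[:2] for q in cn],np.float32)
    print(cv2.minAreaRect(P))
E
```

```text
inner 100 [  322   252   141   141 14584] ctr [578.6 -83. ] r 9.4 0.43 vertex yaw -18.923172167335437
inner 120 [  318   249   148   146 15897] ctr [578.7 -83. ] r 9.8 0.4 vertex yaw -19.008349717993575
outer 185 [  259   189   270   259 28236] ctr [579.2 -83.2] r 17.4 1.08 vertex yaw -20.428055064331037
outer 170 [  256   185   276   266 33015] ctr [579.2 -83.1] r 18.0 1.07 vertex yaw -20.52482928217626
((429.6662292480469, -278.7373046875), (87.87554931640625, 27.758331298828125), 9.555257797241211)
((429.4119567871094, -276.9184875488281), (88.37712860107422, 32.54761505126953), 9.051104545593262)
```

```bash
python3 - <<'E'
from h import *
C=[(180,97),(298,72),(395,540),(272,562)]
W=np.array([onz("top",(x+.5)/12-.5+400,(y+.5)/12-.5+245,119)[:2] for x,y in C]);print(W.round(1),W.mean(0))
for a,b in((3,0),(2,1)):
    d=W[b]-W[a];print(np.degrees(np.arctan2(d[1],d[0])),np.hypot(*d))
d=W[0]-W[1];print(np.degrees(np.arctan2(d[1],d[0])),np.hypot(*d))
# ball from circle, goal
from scipy.spatial.transform import Rotation as Ro
s=arm.read_state();R=Ro.from_quat(s["ee_rot"]).as_matrix();print(R.T@(np.array([503,47.5,400])-s["position"]))
E
```

```text
[[ 471.4 -261.8]
 [ 475.9 -283.8]
 [ 389.1 -299.6]
 [ 385.3 -276.8]] [ 430.42906835 -280.50425541]
9.891539359443575 87.49020732659582
10.328409009829995 88.23571251981913
101.43211316603889 22.49338271063477
[474.55133034 451.022259     4.66169092]
```

```bash
python3 -m jog '[[[43,41,0,-3],[86,82,0,-6],[129,123,0,-9],[172,164,0,-12],[215,205,0,-14.7]]]' 60; python3 - <<'E'
from h import *
from scipy.spatial.transform import Rotation as Ro
s=arm.read_state();R=Ro.from_quat(s["ee_rot"]).as_matrix();print(s["joints"],np.degrees(np.arctan2(R[1,0],R[0,0])),R.T@(np.array([503,47.5,400])-s["position"]))
E
```

```text
clock: 0.72
position: [315.1, 349.5, 403.9]
ee_rot: [1.0, 0.001, -0.0, 0.001]
contact_force: [1.1, 1.2, -0.3]
gripper_width: 60.5
[ 1.18382108e+00  1.20496870e-01 -3.55304937e-01  3.61740804e-04
 -1.09728329e+00  3.88453604e-01] 0.09413961016593178 [187.45459424 302.34433846   4.52015596]
```

```bash
python3 -m jog '[[[30,50,0,0],[60,100,0,0],[92,150,0,0],[124,200,0,0],[155,250,0,0]]]'; python3 -m jog '[[[10,20,20,0],[22,40,30,0],[32,52,30,0],[32,52,30,0],[32,52,30,0]]]';python3 - <<'E'
from h import *
im,d=arm.get_image("top");cv2.imwrite("pics/t1.png",cv2.resize(im[140:300,200:400],(800,640),interpolation=cv2.INTER_CUBIC)[:600])
im,d=arm.get_image("side");cv2.imwrite("pics/s1.png",cv2.resize(im[130:330,220:460],(720,600),interpolation=cv2.INTER_CUBIC))
E
```

```text
clock: 1.35
position: [471.1, 98.0, 404.3]
ee_rot: [1.0, 0.001, -0.0, 0.001]
contact_force: [0.8, 1.6, 0.5]
gripper_width: 60.0
clock: 1.98
position: [503.1, 46.4, 374.9]
ee_rot: [1.0, 0.001, 0.0, 0.001]
contact_force: [0.1, 0.0, -0.0]
gripper_width: 59.8
```

View pics/t1.png

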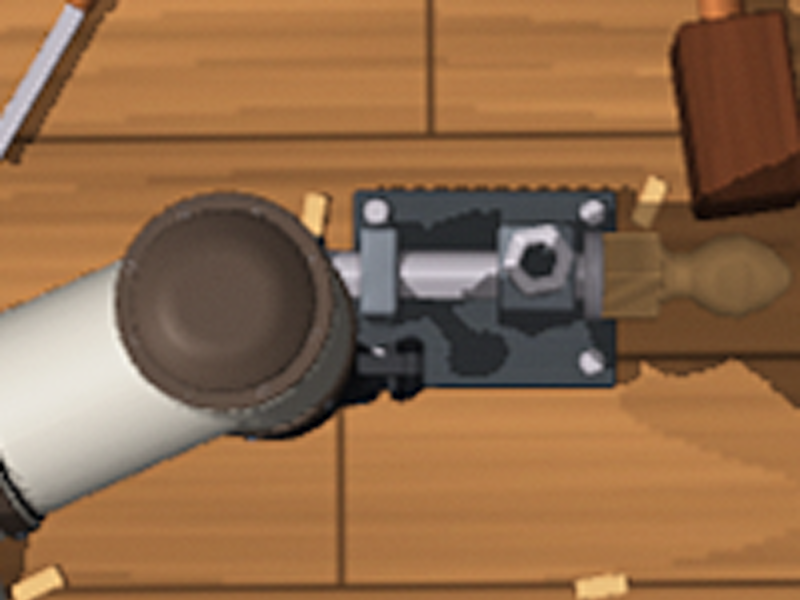

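View pics/s1.png

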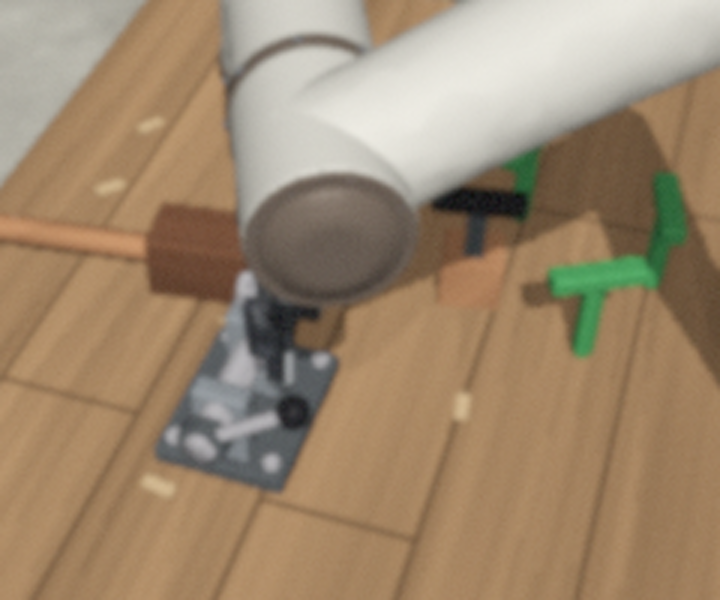

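```bash
python3 -m jog '[[[0,-0.5,25,0],[0,-0.5,50,0],[0,-0.5,70,0],[0,-0.5,80,0],[0,-0.5,80,0]]]'; python3 -m jog '[[[0,0,0,0],[0,0,0,0],[0,0,0,0],[0,0,0,0],[0,0,0,0]]]' 22
```

```text
clock: 2.7
position: [502.8, 47.3, 294.7]
ee_rot: [1.0, 0.002, -0.0, 0.001]
contact_force: [0.7, -0.0, 0.3]
gripper_width: 59.8
clock: 3.32
position: [502.8, 48.7, 295.9]
ee_rot: [1.0, 0.002, 0.001, -0.001]
contact_force: [-4.4, 9.1, 2.7]
gripper_width: 24.8
```

```bash
python3 - <<'E'
from h import *
s=arm.read_state();print(s["position"],s["contact_force"],s["wrist_torque"],s["gripper_width"])
im,d=arm.get_image("side");cv2.imwrite("pics/s2.png",cv2.resize(im[220:310,260:360],(666,600),interpolation=cv2.INTER_CUBIC))
E
```

```text
[502.81970315  48.74830886 295.85941913] [-4.35504894  9.06129402  2.69387644] [2.43476895 1.03927704 0.15631946] 24.83497422367704
```

View pics/s2.png

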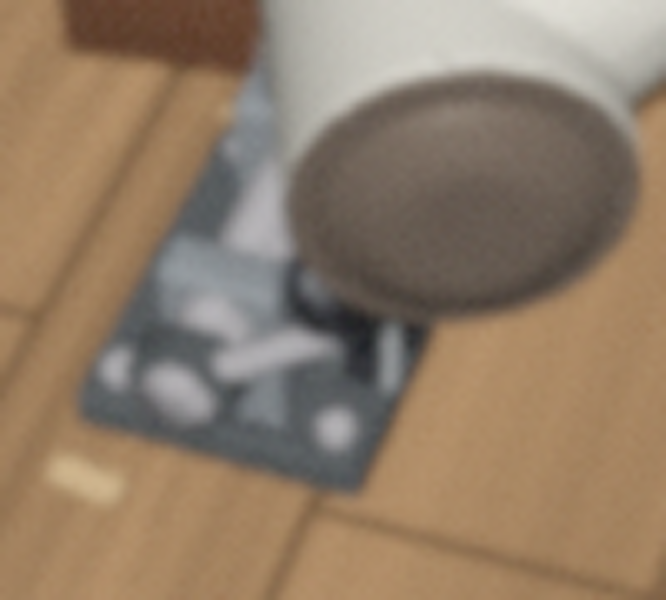

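```bash
python3 -m jog '[[[6.7,0,-7.3,0],[14,0,-14,0],[22,0,-20,0],[31,0,-25,0],[40,0,-29,0]]]'; python3 - <<'E'
from h import *
s=arm.read_state();print(s["wrist_torque"])
im,d=arm.get_image("side");cv2.imwrite("pics/s3.png",cv2.resize(im[220:310,260:360],(666,600),interpolation=cv2.INTER_CUBIC))
E
```

```text
clock: 4.0
position: [544.3, 48.5, 323.2]
ee_rot: [1.0, 0.001, 0.002, -0.001]
contact_force: [9.3, -1.1, -16.2]
gripper_width: 22.6
[-0.34224627 -2.76027025  0.01963318]
```

View pics/s3.png

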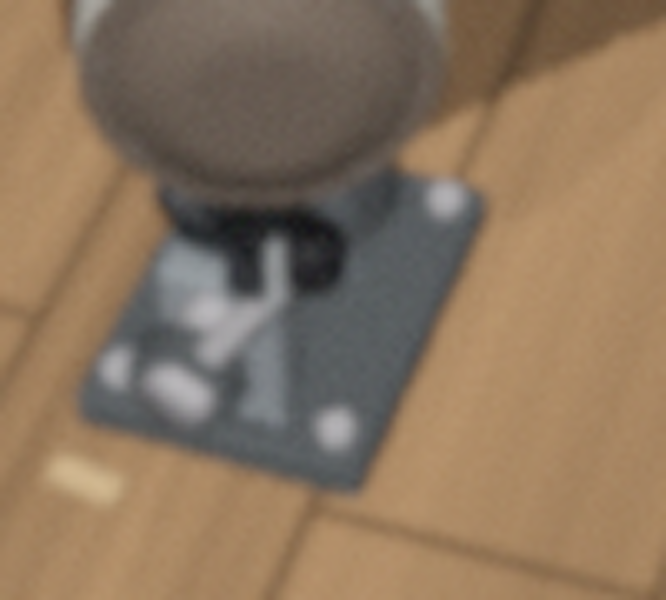

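```bash
python3 - <<'E'
from h import *
k=6.66
c,d=ray("side",(322+.5)/k-.5+260,(255+.5)/k-.5+220)
for y in(45,47,49):
    p=c+d*(y-c[1])/d[1];print(p,np.hypot(p[0]-580,p[2]-75),np.arctan2(580-p[0],p[2]-75))
E
```

```text
[527.72196905  45.         153.37485465] 94.2104578111703 0.588251023779167
[526.96046626  47.         155.70144973] 96.57078299021558 0.5814420800746942
[526.19896347  49.         158.02804481] 98.93537161209626 0.5749583197064877
```

```bash
python3 -m jog '[[[0,0,0,0],[0,0,0,0],[-10,0,5,0],[-18,0,15,0],[-18,0,16,0]]]' 60; python3 -m jog '[[[0,0,0,0],[0,0,0,0],[0,0,0,0],[0,0,0,0],[0,0,0,0]]]' 15;  python3 - <<'E'
from h import *
s=arm.read_state();print(s["wrist_torque"])
im,d=arm.get_image("side");cv2.imwrite("pics/s4.png",cv2.resize(im[220:310,260:360],(666,600),interpolation=cv2.INTER_CUBIC))
E
```

```text
clock: 4.68
position: [526.5, 48.5, 307.9]
ee_rot: [1.0, 0.002, 0.002, -0.0]
contact_force: [1.4, -0.0, 0.3]
gripper_width: 60.1
clock: 5.3
position: [526.6, 48.6, 308.2]
ee_rot: [1.0, 0.002, 0.002, -0.0]
contact_force: [-2.4, 2.0, 3.4]
gripper_width: 25.5
[0.33537748 0.59313717 0.03719238]
```

View pics/s4.png

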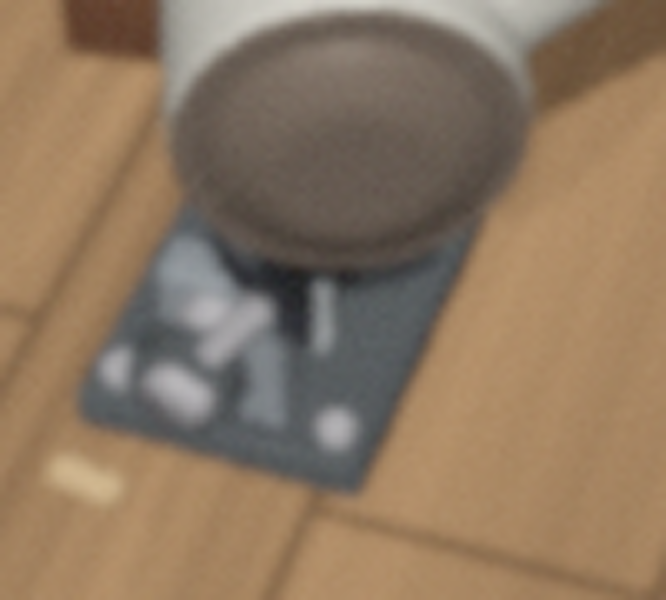

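```bash
python3 -m jog '[[[5,0,-3,0],[10,0,-5.4,0],[15,0,-8,0],[20,0,-9.7,0],[20,0,-9.7,0]]]'; python3 -m jog '[[[6,0,-2,0],[12,0,-3.5,0],[22,0,-5,0],[34,0,-5.7,0],[34,0,-5.7,0]]]';  python3 - <<'E'
from h import *
s=arm.read_state();print(s["wrist_torque"])
im,d=arm.get_image("side");cv2.imwrite("pics/s5.png",cv2.resize(im[220:310,260:360],(666,600),interpolation=cv2.INTER_CUBIC))
E
```

```text
clock: 5.98
position: [546.7, 48.4, 317.5]
ee_rot: [1.0, 0.002, 0.002, -0.0]
contact_force: [-2.0, 0.1, -1.8]
gripper_width: 25.3
clock: 6.6
position: [583.0, 48.5, 323.9]
ee_rot: [1.0, 0.002, 0.005, -0.0]
contact_force: [1.8, 0.0, -0.2]
gripper_width: 15.3
[-0.10897759 -0.37357113 -0.01865693]
```

View pics/s5.png

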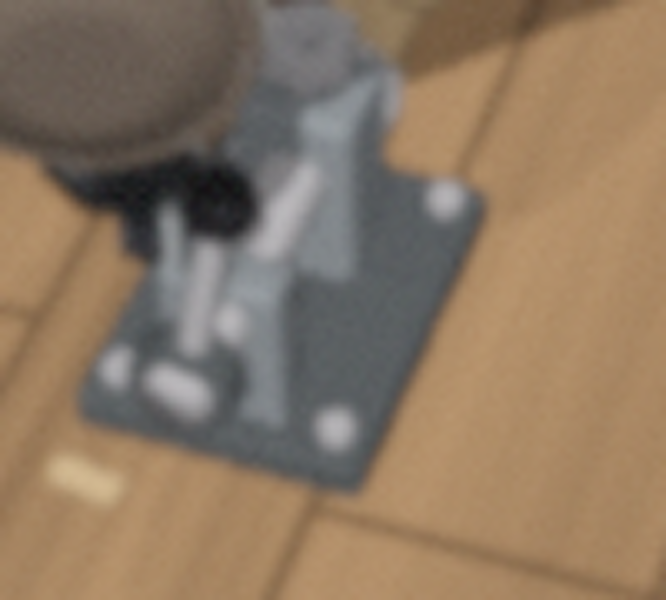

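```bash
python3 - <<'E'
from h import *
k=6.66
c,d=ray("side",(220+.5)/k-.5+260,(203+.5)/k-.5+220)
for y in(45,47,49):
    p=c+d*(y-c[1])/d[1];print(p,np.hypot(p[0]-580,p[2]-75),np.arctan2(580-p[0],p[2]-75))
E
```

```text
[564.98345656  45.         167.04450338] 93.26139168702115 0.16171964260150995
[564.10771067  47.         169.32918755] 95.65856199640851 0.16690946919253055
[563.23196479  49.         171.61387171] 98.05818279077518 0.17184541874149017
```

```bash
python3 -m jog '[[[0,0,0,0],[0,0,0,0],[-10,0,0,0],[-19,0,2,0],[-19,0,2,0]]]' 60; python3 -m jog '[[[0,0,0,0],[0,0,0,0],[0,0,0,0],[0,0,0,0],[0,0,0,0]]]' 15; python3 -m jog '[[[3,0,-0.5,0],[6,0,-1,0],[9,0,-1.3,0],[12,0,-1.4,0],[15.5,0,-1.5,0]]]';  python3 - <<'E'
from h import *
im,d=arm.get_image("side");cv2.imwrite("pics/s6.png",cv2.resize(im[220:310,260:360],(666,600),interpolation=cv2.INTER_CUBIC))
E
```

```text
clock: 7.28
position: [562.8, 48.5, 322.2]
ee_rot: [1.0, 0.003, 0.005, -0.0]
contact_force: [-1.2, -0.6, 0.1]
gripper_width: 59.9
clock: 7.9
position: [562.9, 48.3, 322.6]
ee_rot: [1.0, 0.003, 0.005, -0.0]
contact_force: [-1.6, -2.6, 3.6]
gripper_width: 25.5
clock: 8.52
position: [578.1, 48.2, 324.0]
ee_rot: [1.0, 0.003, 0.004, 0.0]
contact_force: [-4.4, -3.1, 4.6]
gripper_width: 25.5
```

View pics/s6.png

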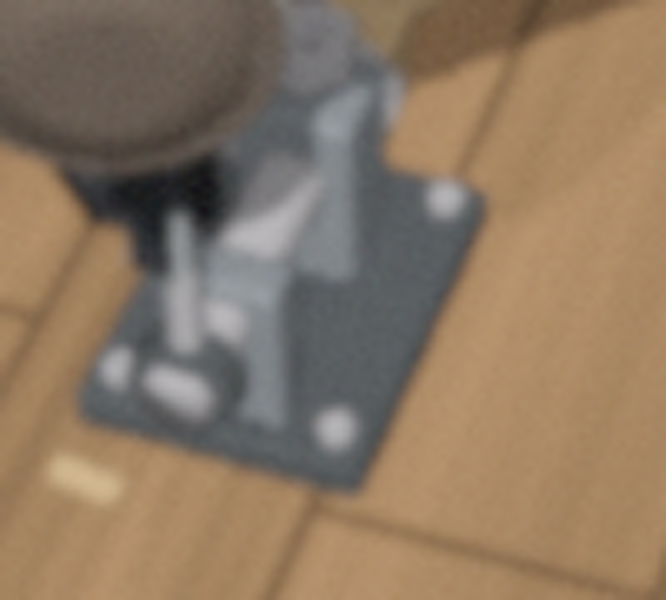

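```bash
python3 -m jog '[[[0,0,0,0],[0,0,0,0],[0,0,-20,0],[0,0,-50,0],[0,0,-75,0]]]' 60;  python3 -m jog '[[[-20,55,0,-2],[-43,110,0,-4],[-64,165,0,-6],[-85,220,0,-8],[-106,275,0,-10.3]]]';  python3 - <<'E'
from h import *
from scipy.spatial.transform import Rotation as Ro
im,d=arm.get_image("top");cv2.imwrite("pics/t7.png",cv2.resize(im[175:305,255:455],(800,520),interpolation=cv2.INTER_CUBIC));np.savez("pics/top7.npz",im=im,d=d)
im,d=arm.get_image("side");cv2.imwrite("pics/s7.png",cv2.resize(im[210:310,260:360],(600,600),interpolation=cv2.INTER_CUBIC));np.savez("pics/side7.npz",im=im,d=d)
s=arm.read_state();R=Ro.from_quat(s["ee_rot"]).as_matrix();print(R.round(4));print(s["joints"],np.degrees(np.arctan2(R[1,0],R[0,0])),R.T@(np.array([430.4,-280.5,265])-s["position"]))
E
```

```text
clock: 9.2
position: [578.3, 48.6, 400.1]
ee_rot: [1.0, 0.003, 0.005, -0.0]
contact_force: [0.3, -0.4, -0.6]
gripper_width: 59.9
clock: 9.82
position: [473.6, -228.5, 399.2]
ee_rot: [0.996, 0.094, 0.006, 0.001]
contact_force: [0.3, -0.1, 0.8]
gripper_width: 59.7
[[ 9.838e-01  1.791e-01  1.140e-02]
 [ 1.791e-01 -9.838e-01 -2.000e-04]
 [ 1.120e-02  2.200e-03 -9.999e-01]]
[-1.45822194e-01  2.18434181e-01 -2.45329624e-01 -1.68351374e-03
 -1.09575651e+00  1.89749568e+00] 10.320565097182712 [-51.76508527  41.16177407 133.38679566]
```

View pics/t7.png

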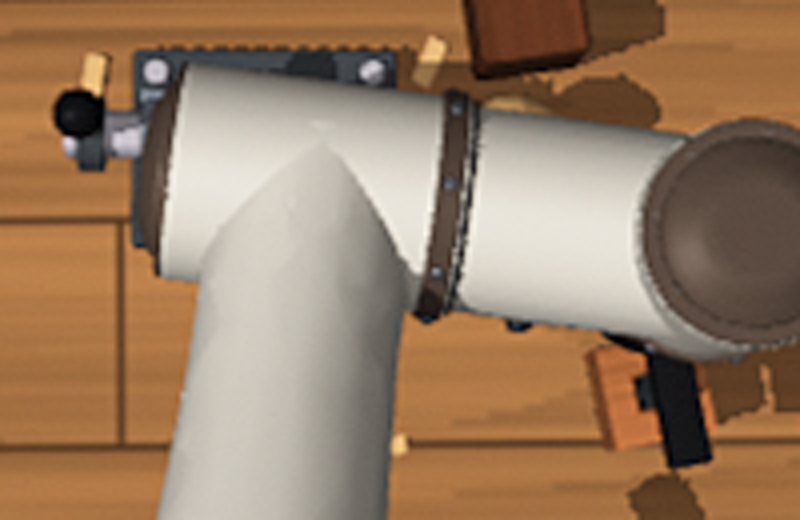

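View pics/s7.png

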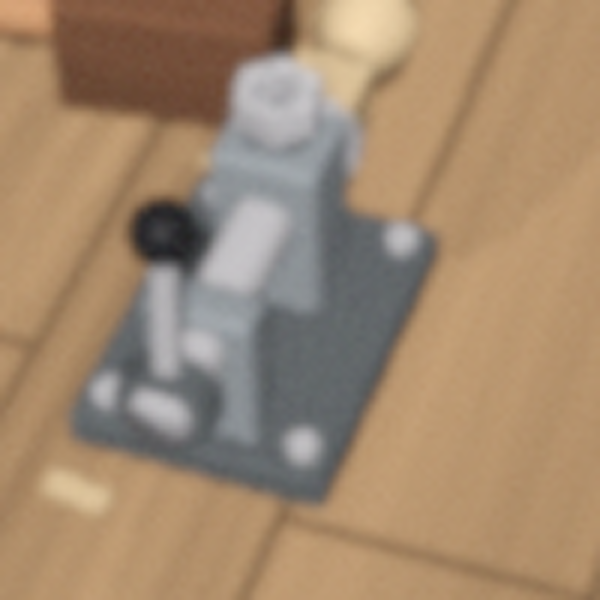

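```bash
python3 - <<'E'
from h import *
p=onz("top",(78+.5)/4-.5+255,(112+.5)/4-.5+175,174);print(p,np.arctan2(579.5-p[0],99))
z=np.load("pics/top7.npz");im=z["im"];hs=cv2.cvtColor(im,cv2.COLOR_BGR2GRAY)
m=(hs[193:212,264:284]<50);v,u=np.nonzero(m);print(u.mean()+264,v.mean()+193,onz("top",u.mean()+264,v.mean()+193,174))
print(two(("top",u.mean()+264,v.mean()+193),("side",(163+.5)/6-.5+260,(230+.5)/6-.5+210)))
E
```

```text
[578.40143511  46.75849539 174.        ] 0.011096159617431971
274.616 203.296 [576.93657753  45.70642241 174.        ]
(array([578.09948107,  46.13729099, 170.7726805 ]), np.float64(1.394401482922071))
```

```bash
python3 -m jog '[[[-26,20,0,0],[-52,41,20,0],[-52,41,60,0],[-52,41,90,0],[-52,41,100,0]]]' 60; python3 - <<'E'
from h import *
from scipy.spatial.transform import Rotation as Ro
s=arm.read_state();R=Ro.from_quat(s["ee_rot"]).as_matrix();print(R.T@(np.array([430.4,-280.5,262])-s["position"]))
im,d=arm.get_image("side");cv2.imwrite("pics/s8.png",cv2.resize(im[150:250,330:430],(600,600),interpolation=cv2.INTER_CUBIC))
E
```

```text
clock: 10.55
position: [429.8, -279.9, 296.7]
ee_rot: [0.996, 0.09, 0.005, 0.0]
contact_force: [0.4, -0.4, -0.0]
gripper_width: 59.9
[ 0.11916717  0.63307702 34.71571429]
```

View pics/s8.png

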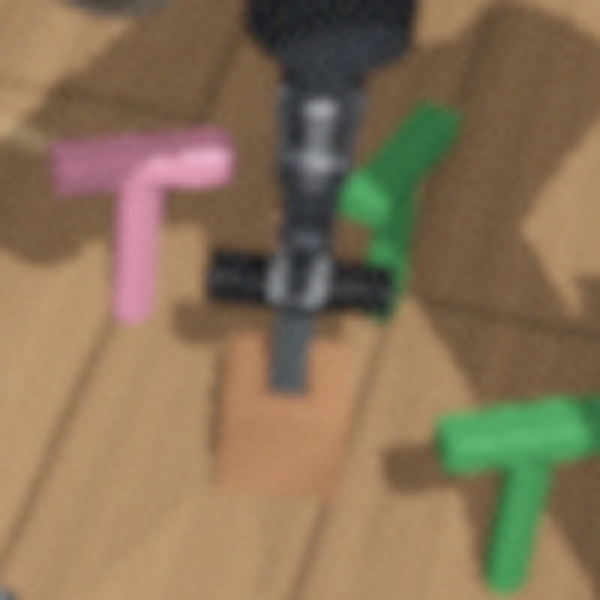

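Fingers straddle the bar centred on the shank (about 300,280 in the zoom). Descend and grip.

```bash
python3 -m jog '[[[0,0.6,12,0],[0,0.6,24,0],[0,0.6,34,0],[0,0.6,35,0],[0,0.6,35,0]]]' 60; python3 -m jog '[[[0,0,0,0],[0,0,0,0],[0,0,0,0],[0,0,0,0],[0,0,0,0]]]' 12;python3 -m jog '[[[0,0,0,0],[0,0,0,0],[0,0,0,0],[0,0,-3,0],[0,0,-5,0]]]'; python3 - <<'E'
from h import *
from scipy.spatial.transform import Rotation as Ro
s=arm.read_state();R=Ro.from_quat(s["ee_rot"]).as_matrix();print(s["contact_force"],s["wrist_torque"],R.round(4))
im,d=arm.get_image("side");cv2.imwrite("pics/s9.png",cv2.resize(im[150:250,330:430],(600,600),interpolation=cv2.INTER_CUBIC))
E
```

```text
clock: 11.22
position: [430.5, -280.5, 261.7]
ee_rot: [0.996, 0.09, 0.005, 0.0]
contact_force: [-0.5, -0.4, -0.5]
gripper_width: 60.0
clock: 11.85
position: [430.7, -280.6, 262.1]
ee_rot: [0.996, 0.09, 0.005, 0.0]
contact_force: [-0.2, 1.7, 4.9]
gripper_width: 23.1
clock: 12.48
position: [430.2, -280.4, 266.4]
ee_rot: [0.996, 0.09, 0.004, -0.0]
contact_force: [0.2, -0.0, -3.4]
gripper_width: 23.3
[ 0.16243353 -0.04627191 -3.35411439] [-0.04309326 -0.00297271 -0.02215851] [[ 9.837e-01  1.794e-01  8.300e-03]
 [ 1.794e-01 -9.838e-01  1.100e-03]
 [ 8.300e-03  4.000e-04 -1.000e+00]]
```

View pics/s9.png

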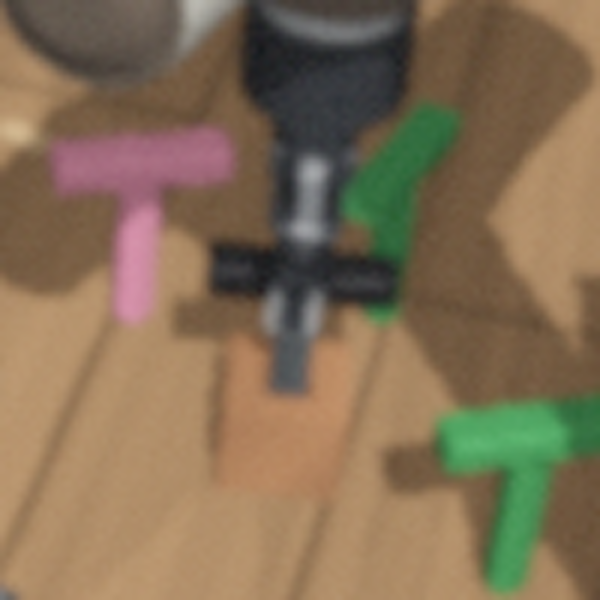

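```bash
python3 -m jog '[[[0,0,-20,0],[0,0,-50,0],[0,0,-85,0],[0,0,-120,0],[0,0,-150,0]]]'; python3 -m jog '[[[36,-33,0,0],[72,-67,0,0],[109,-101,0,0],[145,-134,0,0],[165,-152,0,0]]]'; python3 - <<'E'
from h import *
from scipy.spatial.transform import Rotation as Ro
s=arm.read_state();R=Ro.from_quat(s["ee_rot"]).as_matrix();print(s["joints"],s["contact_force"],s["wrist_torque"],np.degrees(np.arctan2(R[1,0],R[0,0])),R[:,2])
print(R.T@(np.array([578.6,-82.9,416])-s["position"]))
E
```

```text
clock: 13.15
position: [428.7, -280.5, 417.6]
ee_rot: [0.996, 0.09, 0.005, -0.0]
contact_force: [1.1, -0.2, -3.7]
gripper_width: 22.9
clock: 13.78
position: [564.7, -99.5, 418.1]
ee_rot: [0.996, 0.091, 0.004, -0.0]
contact_force: [-0.8, -0.2, -3.6]
gripper_width: 22.9
[ 1.07842794e-01  2.86328907e-01 -1.02727968e-01 -7.52849427e-04
 -1.17404853e+00  1.64508532e+00] [-0.75173162 -0.22286315 -3.56583943] [-0.02936286  0.06570702  0.01556856] 10.41883981242923 [ 0.00757153  0.00151814 -0.99997018]
[ 16.63265113 -13.82490974   2.2284547 ]
```

```bash
python3 -m jog '[[[8,-7,1,0],[16.5,-14,2,0],[16.5,-14,5,0],[16.5,-14,7,0],[16.5,-14,7,0]]]'; python3 - <<'E'
from h import *
s=arm.read_state();print(s["position"])
im,d=arm.get_image("side");cv2.imwrite("pics/s10.png",cv2.resize(im[150:250,260:360],(600,600),interpolation=cv2.INTER_CUBIC))
im,d=arm.get_image("top");cv2.imwrite("pics/t10.png",cv2.resize(im[150:250,260:400],(800,571),interpolation=cv2.INTER_CUBIC))
E
```

```text
clock: 14.4
position: [578.0, -83.4, 411.1]
ee_rot: [0.996, 0.09, 0.004, -0.0]
contact_force: [-0.5, 0.9, -3.0]
gripper_width: 22.9
[578.01057548 -83.41118775 411.11885161]
```

View pics/s10.png

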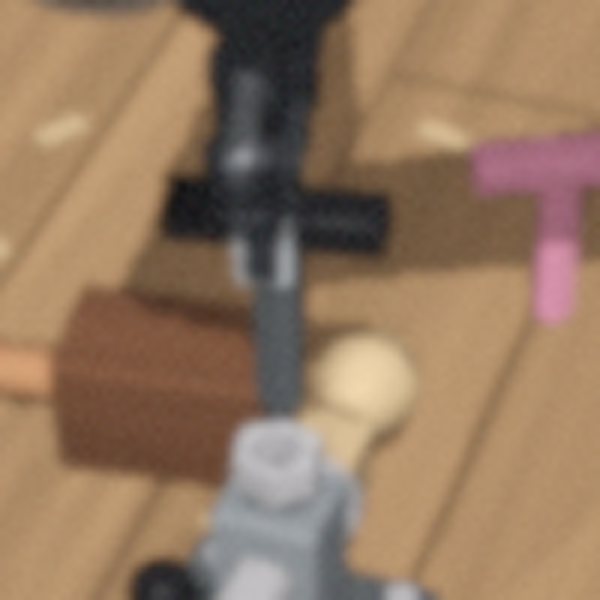

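View pics/t10.png

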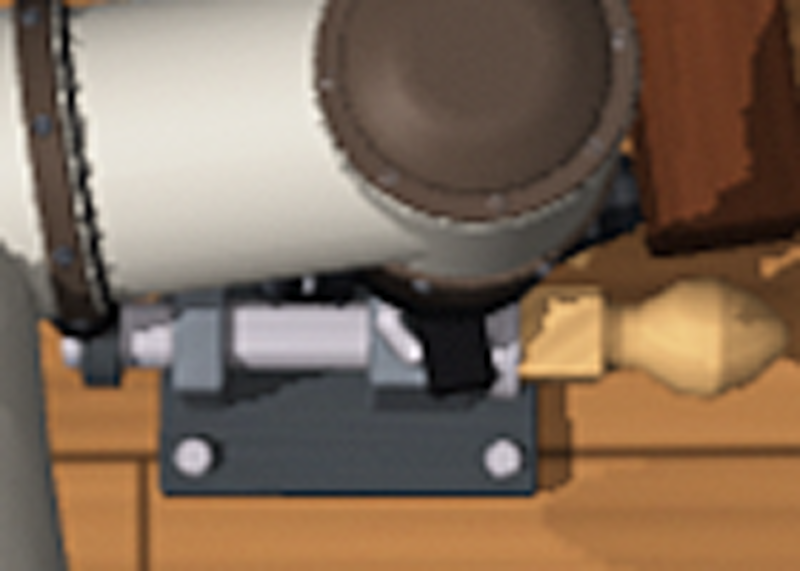

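```bash
python3 - <<'E'
from h import *
f=lambda X:((proj("side",np.array(X))-[260,150]+.5)*6-.5).round(1)
for X in([578.8,-83,134],[578.8,-83,159],[578.8,-83,165],[583.8,-83,159],[578.8,-78,159],[578.8,-83,118]):print(X,f(X))
E
```

```text
[578.8, -83, 134] [279.2 442.8]
[578.8, -83, 159] [278.  399.2]
[578.8, -83, 165] [277.6 388.6]
[583.8, -83, 159] [266.8 396.7]
[578.8, -78, 159] [273.9 406.8]
[578.8, -83, 118] [280. 470.]
```

```bash
python3 -m jog '[[[0.7,-0.4,6,0],[0.7,-0.4,11,0],[0.7,-0.4,15,0],[0.7,-0.4,17,0],[0.7,-0.4,17,0]]]'; python3 - <<'E'
from h import *
s=arm.read_state();print(s["position"],s["contact_force"],s["wrist_torque"])
im,d=arm.get_image("side");cv2.imwrite("pics/s11.png",cv2.resize(im[195:245,280:330],(600,600),interpolation=cv2.INTER_CUBIC))
E
```

```text
clock: 15.12
position: [579.0, -82.6, 394.2]
ee_rot: [0.996, 0.091, 0.004, -0.0]
contact_force: [0.7, 0.8, -3.0]
gripper_width: 23.4
[578.99077744 -82.63797336 394.20149935] [ 0.68170715  0.83155697 -2.97242137] [0.00629648 0.01698671 0.00688016]
```

View pics/s11.png

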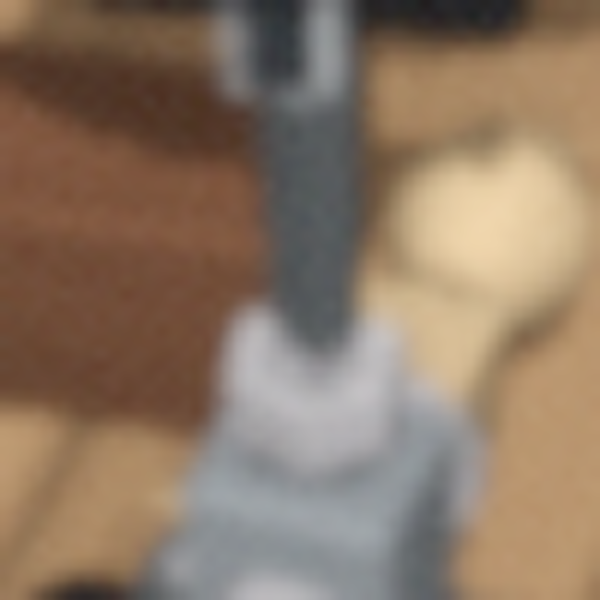

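```bash
python3 -m jog '[[[0,0,2,0],[0,0,4,0],[0,0,6,0],[0,0,7,0],[0,0,8,0]]]'; python3 -m jog '[[[0,0,1,0],[0,0,2,0],[0,0,3,0],[0,0,3.5,0],[0,0,4,0]]]'
```

```text
clock: 15.8
position: [579.1, -82.7, 386.4]
ee_rot: [0.996, 0.091, 0.004, -0.0]
contact_force: [1.1, 0.6, -4.4]
gripper_width: 22.8
clock: 16.42
position: [579.1, -82.6, 382.3]
ee_rot: [0.996, 0.091, 0.004, -0.0]
contact_force: [0.2, 0.2, -3.4]
gripper_width: 23.3
```

```bash
python3 -m jog '[[[0,0,1,0],[0,0,1.5,0],[0,0,2,0],[0,0,2.5,0],[0,0,3,0]]]'
```

```text
clock: 17.05
position: [579.2, -82.7, 379.4]
ee_rot: [0.996, 0.091, 0.004, -0.0]
contact_force: [-0.1, -0.0, -4.2]
gripper_width: 23.0
```

```bash
python3 -m jog '[[[0,0,1,0],[0,0,1.5,0],[0,0,2,0],[0,0,2.5,0],[0,0,3,0]]]'; python3 -m jog '[[[0,0,0.5,0],[0,0,1,0],[0,0,1.5,0],[0,0,2,0],[0,0,2,0]]]'
```

```text
clock: 17.68
position: [579.2, -82.6, 376.3]
ee_rot: [0.996, 0.091, 0.004, -0.0]
contact_force: [-0.4, -1.1, -3.5]
gripper_width: 23.0
clock: 18.3
position: [579.2, -82.6, 374.3]
ee_rot: [0.996, 0.091, 0.004, -0.0]
contact_force: [-0.5, -0.3, -3.4]
gripper_width: 23.2
```

```bash
python3 -m jog '[[[0,0,0.5,0],[0,0,1,0],[0,0,1.5,0],[0,0,2,0],[0,0,2,0]]]'; python3 - <<'E'
from h import *
s=arm.read_state();print(s["position"],s["contact_force"],s["wrist_torque"])
im,d=arm.get_image("side");cv2.imwrite("pics/s12.png",cv2.resize(im[175:245,270:340],(600,600),interpolation=cv2.INTER_CUBIC))
E
```

```text
clock: 18.92
position: [579.2, -82.6, 372.2]
ee_rot: [0.996, 0.091, 0.004, -0.0]
contact_force: [-0.8, 0.3, -3.0]
gripper_width: 23.1
[579.2361945  -82.64725384 372.17505919] [-0.80790819  0.26948814 -2.97059801] [-0.0090242   0.03610172  0.01851347]
```

View pics/s12.png

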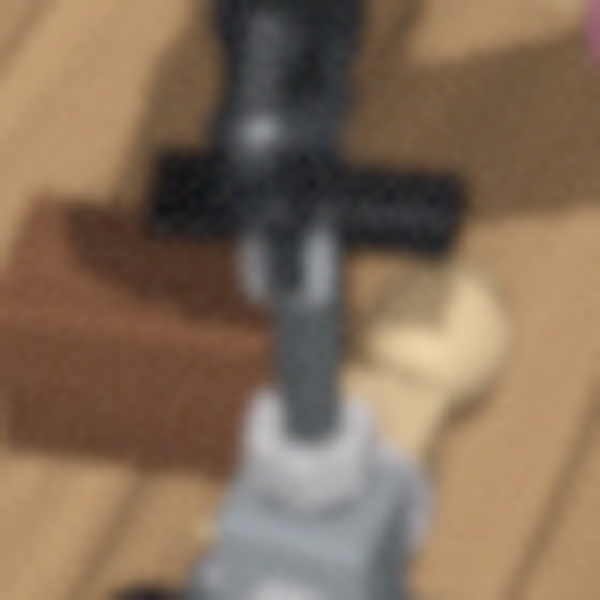

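```bash
cat > r.py <<'E'
from h import *
from scipy.spatial.transform import Rotation as Ro
s=arm.read_state();R=Ro.from_quat(s["ee_rot"]).as_matrix()
print("yaw %.2f"%np.degrees(np.arctan2(R[1,0],R[0,0])),s["position"].round(2),"F",s["contact_force"].round(2),"T",s["wrist_torque"].round(3),"tooly",(R.T@s["wrist_torque"]).round(3))
E
python3 -m jog '[[[0,0,0.5,0],[0,0,1,0],[0,0,1.5,0],[0,0,1.5,0],[0,0,1.5,0]]]'>/dev/null; python3 r.py; python3 -m jog '[[[0,0,0.1,3],[0,0,0.2,6],[0,0,0.4,9],[0,0,0.5,12],[0,0,0.7,15]]]'; python3 r.py
```

```text
yaw 10.39 [579.25 -82.62 370.83] F [-0.22  0.34 -3.42] T [ 0.063  0.101 -0.009] tooly [ 0.08  -0.088  0.009]
clock: 20.23
position: [579.4, -82.9, 370.5]
ee_rot: [0.999, -0.041, 0.004, -0.0]
contact_force: [0.5, -0.6, -1.7]
gripper_width: 23.1
yaw -4.68 [579.36 -82.9  370.47] F [ 0.51 -0.58 -1.74] T [-0.487  0.034  0.154] tooly [-0.487  0.006 -0.158]
```

```bash
python3 -m jog '[[[0,0,0.2,3],[0,0,0.3,6],[0,0,0.5,9],[0,0,0.6,12],[0,0,0.8,15]]]' >/dev/null; python3 r.py;  python3 -m jog '[[[0,0,0.2,2],[0,0,0.3,4],[0,0,0.4,6],[0,0,0.5,8],[0,0,0.5,10]]]'>/dev/null; python3 r.py
```

```text
yaw -19.74 [579.26 -83.29 369.68] F [ 0.22 -1.1  -2.54] T [-0.674  0.186  0.101] tooly [-0.697  0.052 -0.106]
yaw -29.87 [579.11 -83.51 369.17] F [-1.2  -1.97 -2.36] T [-0.925  0.367  0.098] tooly [-0.984  0.142 -0.105]
```

```bash
python3 -m jog '[[[0,0,0.1,1],[0,0,0.1,2],[0,0,0.2,3],[0,0,0.2,4],[0,0,0.3,5]]]' >/dev/null; python3 r.py;  python3 -m jog '[[[0,0,0,0.6],[0,0,0.1,1.2],[0,0,0.1,1.8],[0,0,0.1,2.4],[0,0,0.1,3]]]'>/dev/null; python3 r.py; python3 -m jog '[[[0,0,0,0.6],[0,0,0.1,1.2],[0,0,0.1,1.8],[0,0,0.1,2.4],[0,0,0.1,3]]]'>/dev/null; python3 r.py
```

```text
yaw -34.93 [579.03 -83.61 368.87] F [-1.78 -3.16 -1.08] T [-1.055  0.523  0.094] tooly [-1.164  0.175 -0.102]
yaw -37.97 [578.98 -83.65 368.68] F [-1.37 -3.35 -1.78] T [-1.135  0.525  0.128] tooly [-1.217  0.284 -0.136]
yaw -41.02 [578.93 -83.69 368.55] F [-1.98 -3.49 -2.46] T [-1.227  0.604  0.077] tooly [-1.322  0.349 -0.085]
```

```bash
python3 -m jog '[[[0,0.2,0,0.6],[0,0.4,0.1,1.2],[0,0.6,0.1,1.8],[0,0.8,0.1,2.4],[0,1,0.1,3]]]' >/dev/null; python3 r.py;  python3 -m jog '[[[0,0,0,0.6],[0,0,0.1,1.2],[0,0,0.1,1.8],[0,0,0.1,2.4],[0,0,0.1,3]]]'>/dev/null; python3 r.py
```

```text
yaw -44.05 [578.49 -84.19 368.42] F [ 0.55 -0.94 -2.73] T [-0.335  0.044  0.087] tooly [-0.271  0.201 -0.09 ]
yaw -47.09 [578.43 -84.21 368.28] F [-0.8  -1.3  -2.49] T [-0.613  0.278  0.087] tooly [-0.621  0.26  -0.091]
```

```bash
cat >> r.py <<'E'
import sys
sys.exit(1 if s["wrist_torque"][2]>0.15 else 0)
E
python3 -m jog '[[[0,0,0,0.4],[0,0,0,0.8],[0,0,0.1,1.2],[0,0,0.1,1.6],[0,0,0.1,2]]]' >/dev/null; python3 r.py && python3 -m jog '[[[0,0,0,0.4],[0,0,0,0.8],[0,0,0.1,1.2],[0,0,0.1,1.6],[0,0,0.1,2]]]' >/dev/null && python3 r.py && python3 -m jog '[[[0,0,0,0.4],[0,0,0,0.8],[0,0,0.1,1.2],[0,0,0.1,1.6],[0,0,0.1,2]]]' >/dev/null && python3 r.py && python3 -m jog '[[[0,0,0,0.4],[0,0,0,0.8],[0,0,0.1,1.2],[0,0,0.1,1.6],[0,0,0.1,2]]]' >/dev/null && python3 r.py
```

```text
yaw -49.13 [578.39 -84.23 368.15] F [-0.99 -2.44 -2.82] T [-0.68   0.399  0.078] tooly [-0.746  0.253 -0.083]
yaw -51.15 [578.34 -84.26 368.04] F [-0.72 -1.72 -2.41] T [-0.706  0.489  0.118] tooly [-0.824  0.242 -0.123]
yaw -53.18 [578.31 -84.29 367.92] F [-1.1  -1.39 -1.44] T [-0.767  0.577  0.072] tooly [-0.922  0.267 -0.077]
yaw -55.20 [578.26 -84.31 367.82] F [-2.05 -2.32 -1.62] T [-0.764  0.584  0.07 ] tooly [-0.915  0.293 -0.076]
```

```bash
python3 -m jog '[[[0,0.2,0,0.4],[0,0.4,0,0.8],[0,0.6,0.1,1.2],[0,0.6,0.1,1.6],[0,0.6,0.1,2]]]' >/dev/null; python3 r.py && python3 -m jog '[[[0,0,0,0.4],[0,0,0,0.8],[0,0,0.1,1.2],[0,0,0.1,1.6],[0,0,0.1,2]]]' >/dev/null && python3 r.py && python3 -m jog '[[[0,0,0,0.4],[0,0,0,0.8],[0,0,0.1,1.2],[0,0,0.1,1.6],[0,0,0.1,2]]]' >/dev/null && python3 r.py && python3 -m jog '[[[0,0,0,0.4],[0,0,0,0.8],[0,0,0.1,1.2],[0,0,0.1,1.6],[0,0,0.1,2]]]' >/dev/null && python3 r.py&& python3 -m jog '[[[0,0,0,0.4],[0,0,0,0.8],[0,0,0.1,1.2],[0,0,0.1,1.6],[0,0,0.1,2]]]' >/dev/null && python3 r.py
```

```text
yaw -57.23 [577.91 -84.52 367.7 ] F [ 0.17 -1.17 -2.67] T [-0.352  0.086  0.112] tooly [-0.262  0.248 -0.115]
yaw -59.25 [577.88 -84.51 367.63] F [-0.22 -1.28 -2.27] T [-0.457  0.326  0.113] tooly [-0.513  0.226 -0.116]
yaw -61.28 [577.84 -84.53 367.5 ] F [-0.98 -0.79 -3.  ] T [-0.461  0.377  0.124] tooly [-0.551  0.223 -0.128]
yaw -63.31 [577.81 -84.54 367.38] F [-1.57 -1.37 -1.57] T [-0.481  0.452  0.085] tooly [-0.619  0.227 -0.089]
yaw -65.34 [577.76 -84.59 367.29] F [-1.58 -1.69 -2.38] T [-0.49   0.537  0.093] tooly [-0.692  0.221 -0.096]
```

```bash
python3 -m jog '[[[0,0,0,0.4],[0,0,0,0.8],[0,0,0.1,1.2],[0,0,0.1,1.6],[0,0,0.1,2]]]'; python3 r.py && python3 -m jog '[[[0,0,0,0.4],[0,0,0,0.8],[0,0,0.1,1.2],[0,0,0.1,1.6],[0,0,0.1,2]]]' >/dev/null && python3 r.py && python3 -m jog '[[[0,0,0,0.4],[0,0,0,0.8],[0,0,0.1,1.2],[0,0,0.1,1.6],[0,0,0.1,2]]]' >/dev/null && python3 r.py && python3 -m jog '[[[0,0,0,0.4],[0,0,0,0.8],[0,0,0.1,1.2],[0,0,0.1,1.6],[0,0,0.1,2]]]' >/dev/null && python3 r.py
```

```text
clock: 30.85
position: [577.7, -84.6, 367.2]
ee_rot: [0.832, -0.555, 0.003, -0.001]
contact_force: [-2.6, -0.2, -2.9]
gripper_width: 23.2
yaw -67.37 [577.7  -84.6  367.17] F [-2.55 -0.23 -2.92] T [-0.507  0.599  0.083] tooly [-0.748  0.237 -0.087]
yaw -69.39 [577.66 -84.6  367.07] F [-1.83 -1.52 -0.9 ] T [-0.483  0.713  0.137] tooly [-0.837  0.201 -0.141]
yaw -71.42 [577.61 -84.6  367.04] F [-1.74 -0.52 -1.01] T [-0.483  0.835  0.103] tooly [-0.945  0.191 -0.107]
yaw -73.44 [577.57 -84.61 366.95] F [-2.49 -1.15 -0.21] T [-0.508  0.971  0.171] tooly [-1.076  0.209 -0.175]
```

```bash
python3 -m jog '[[[0,0.2,0,0],[0,0.4,0,0],[0,0.6,0,0],[0,0.6,0,0],[0,0.6,0,0]]]'>/dev/null; python3 r.py; python3 -m jog '[[[0,0,0,0.2],[0,0,0,0.4],[0,0,0,0.6],[0,0,0.1,0.8],[0,0,0.1,1]]]'>/dev/null; python3 r.py
```

```text
yaw -73.44 [577.21 -84.69 366.97] F [-0.88  0.24 -2.61] T [-0.301  0.207  0.124] tooly [-0.284  0.229 -0.126]
yaw -74.45 [577.2  -84.71 366.95] F [-1.63 -1.13 -1.18] T [-0.319  0.434  0.178] tooly [-0.503  0.19  -0.18 ]
```

```bash
python3 -m jog '[[[0,0,0,0.2],[0,0,0,0.4],[0,0,0,0.6],[0,0,0,0.8],[0,0,0,1]]]'>/dev/null; python3 r.py; python3 -m jog '[[[0,0,0,0],[0,0,0,0],[0,0,0,0],[0,0,0,0],[0,0,0,0]]]'>/dev/null; python3 r.py
```

```text
yaw -75.47 [577.17 -84.73 366.93] F [-1.1  -0.22 -2.17] T [-0.286  0.479  0.177] tooly [-0.535  0.156 -0.179]
yaw -75.46 [577.17 -84.69 366.93] F [-0.39  0.18 -1.35] T [-0.332  0.456  0.184] tooly [-0.525  0.206 -0.187]
```

```bash
python3 -m jog '[[[0,0,0,0.2],[0,0,0,0.4],[0,0,0,0.6],[0,0,0,0.8],[0,0,0,1]]]'>/dev/null; python3 r.py; python3 -m jog '[[[0,0,0,0],[0,0,0,0],[0,0,0,0],[0,0,0,0],[0,0,0,0]]]'>/dev/null; python3 r.py
```

```text
yaw -76.48 [577.15 -84.72 366.89] F [-1.82 -0.14 -0.75] T [-0.349  0.515  0.163] tooly [-0.582  0.218 -0.166]
yaw -76.48 [577.15 -84.71 366.91] F [-1.22 -0.29 -2.08] T [-0.314  0.478  0.177] tooly [-0.538  0.193 -0.179]
```

```bash
python3 -m jog '[[[0,0,0,0.4],[0,0,0,0.8],[0,0,0,1.2],[0,0,0,1.5],[0,0,0,1.5]]]'>/dev/null; python3 r.py; python3 -m jog '[[[0,0,0,0.2],[0,0,0,0.4],[0,0,0,0.6],[0,0,0,0.8],[0,0,0,1]]]'>/dev/null; python3 r.py
```

```text
yaw -77.98 [577.12 -84.72 366.89] F [-1.43 -0.88 -1.95] T [-0.357  0.582  0.192] tooly [-0.643  0.227 -0.195]
yaw -78.99 [577.08 -84.7  366.85] F [-0.87 -1.19 -0.44] T [-0.28   0.543  0.222] tooly [-0.586  0.17  -0.224]
```

```bash
python3 -m jog '[[[0,0,0,0.2],[0,0,0,0.4],[0,0,0,0.6],[0,0,0,0.8],[0,0,0,1]]]'>/dev/null; python3 r.py; python3 -m jog '[[[0,0,0,0],[0,0,0,0],[0,0,0,0],[0,0,0,0],[0,0,0,0]]]'>/dev/null; python3 r.py
```

```text
yaw -80.01 [577.07 -84.74 366.87] F [-1.29 -1.03 -1.64] T [-0.275  0.607  0.214] tooly [-0.645  0.164 -0.217]
yaw -80.01 [577.08 -84.71 366.84] F [-2.28 -0.78 -2.35] T [-0.3    0.596  0.208] tooly [-0.639  0.191 -0.21 ]
```

```bash
python3 -m jog '[[[0,0,0,0.4],[0,0,0,0.8],[0,0,0,1.2],[0,0,0,1.6],[0,0,0,2]]]'>/dev/null; python3 r.py;  python3 -m jog '[[[0,0,0,0.2],[0,0,0,0.4],[0,0,0,0.6],[0,0,0,0.8],[0,0,0,1]]]'>/dev/null; python3 r.py; python3 -m jog '[[[0,0,0,0],[0,0,0,0],[0,0,0,0],[0,0,0,0],[0,0,0,0]]]'; python3 r.py
```

```text
yaw -82.03 [577.04 -84.72 366.82] F [-1.13 -0.47 -2.26] T [-0.32   0.65   0.171] tooly [-0.688  0.225 -0.174]
yaw -83.04 [577.02 -84.7  366.81] F [-2.   -1.06 -2.12] T [-0.367  0.672  0.245] tooly [-0.711  0.282 -0.248]
clock: 40.85
position: [577.0, -84.7, 366.8]
ee_rot: [0.749, -0.663, 0.002, -0.001]
contact_force: [-2.1, -1.2, -2.3]
gripper_width: 23.0
yaw -83.05 [577.02 -84.72 366.77] F [-2.13 -1.19 -2.34] T [-0.339  0.686  0.304] tooly [-0.721  0.252 -0.307]
```

```bash
python3 - <<'E'
from h import *
T=[]
for i in range(10):
    im,d=arm.get_image("side");T.append(arm.read_state()["wrist_torque"][2])
print(np.round(T,3),np.mean(T))
cv2.imwrite("pics/s13.png",cv2.resize(im[175:275,260:360],(600,600),interpolation=cv2.INTER_CUBIC))
E
```

```text
[0.268 0.26  0.21  0.207 0.25  0.235 0.187 0.259 0.23  0.191] 0.22953447647513756
```

View pics/s13.png

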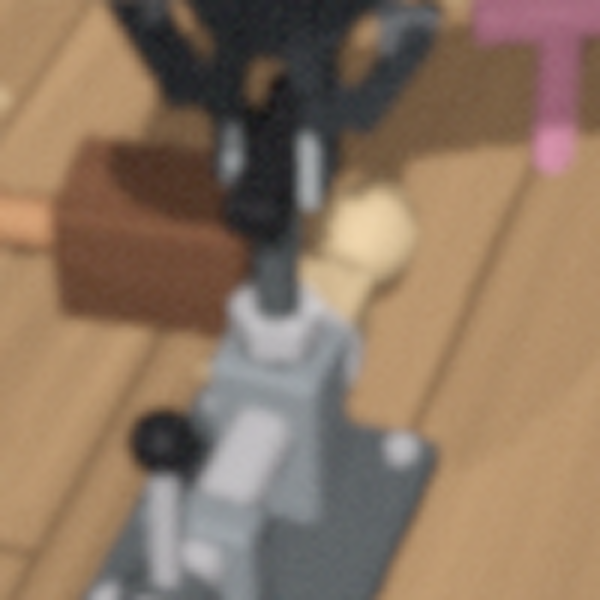

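```bash
python3 -m jog '[[[0,0,0,0],[0,0,0,0],[0,0,0,0],[0,0,0,0],[0,0,0,0]]]' 50; python3 -m jog '[[[0,0,-5,0],[0,0,-15,0],[0,0,-35,0],[0,0,-60,0],[0,0,-90,0]]]';python3 r.py
```

```text
clock: 41.98
position: [577.1, -84.7, 366.9]
ee_rot: [0.749, -0.663, 0.002, -0.001]
contact_force: [0.0, 0.7, -0.3]
gripper_width: 50.1
clock: 42.6
position: [576.4, -84.6, 458.2]
ee_rot: [0.749, -0.663, 0.002, -0.001]
contact_force: [-0.1, 0.3, -0.3]
gripper_width: 49.8
yaw -83.05 [576.42 -84.62 458.17] F [-0.1   0.34 -0.34] T [ 0.025 -0.029  0.007] tooly [ 0.032 -0.021 -0.007]
```

```bash
python3 -m jog '[[[0,30,-10,0],[0,60,-10,0],[-30,95,-10,0],[-60,130,-10,0],[-80,140,-10,0]]]';python3 - <<'E'
from h import *
im,d=arm.get_image("side");cv2.imwrite("pics/s14.png",cv2.resize(im[150:290,240:400],(686,600),interpolation=cv2.INTER_CUBIC))
im,d=arm.get_image("top");cv2.imwrite("pics/t14.png",im);cv2.imwrite("pics/t14z.png",cv2.resize(im[150:250,260:400],(800,571),interpolation=cv2.INTER_CUBIC))
f=lambda X:(proj("side",np.array(X))-[240,150])*4.29
print([f([578.8,-83,z]).round() for z in(134,218,227)])
f=lambda X:(proj("top",np.array(X))-[260,150])*5.714
print([f([578.8,-83,z]).round() for z in(134,218,227)])
E
```

```text
clock: 43.22
position: [425.6, -21.9, 468.6]
ee_rot: [0.749, -0.663, 0.003, -0.002]
contact_force: [0.4, 0.6, 0.3]
gripper_width: 50.0
[array([284., 315.]), array([280., 206.]), array([280., 194.])]
[array([423., 312.]), array([429., 279.]), array([429., 275.])]
```

View pics/s14.png

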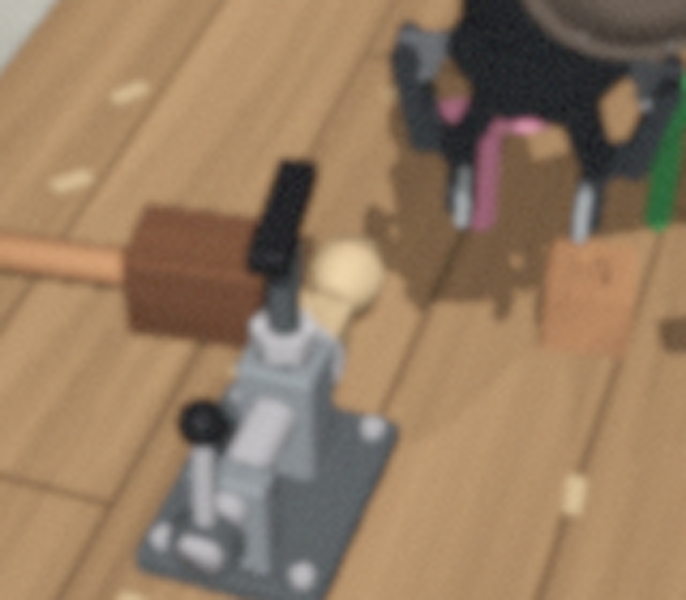

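View pics/t14.png

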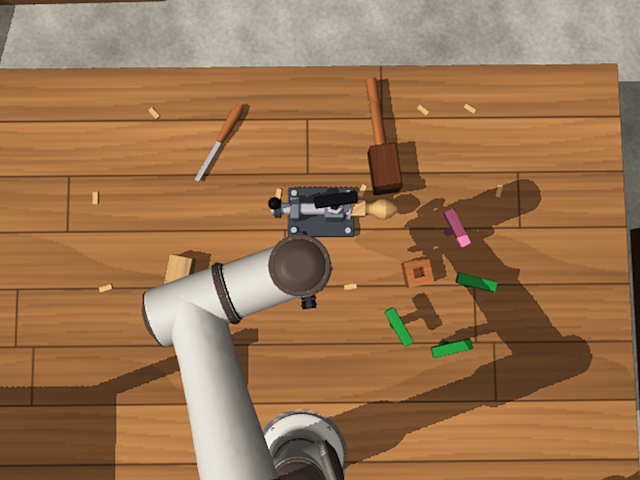

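View pics/t14z.png

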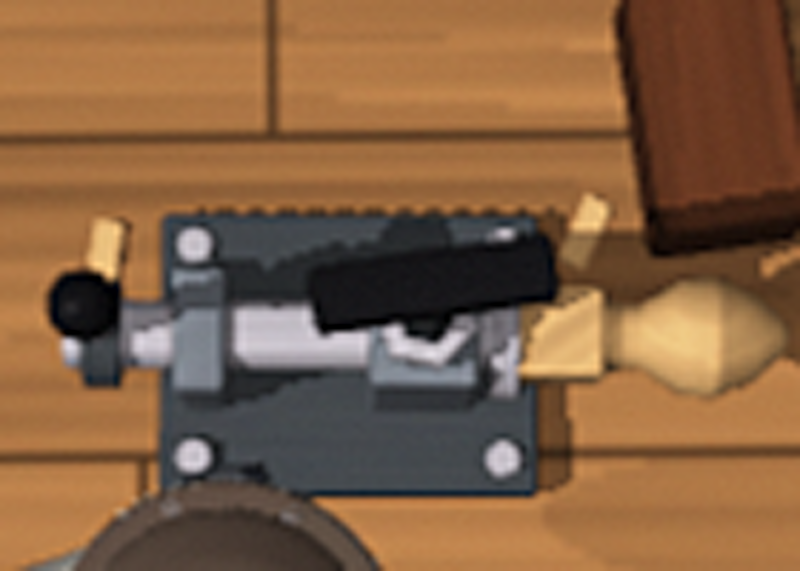

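```bash
python3 -c "
from bench import arm
print(arm.job_done(),arm.read_state()['clock'])"
```

```text
the job is handed in; nothing more can be done
the job is handed in; nothing more can be done
```

I turned the lever upright, tightened the locking screw with the black key and left the key standing in it. I handed the job in at about 43 s on the clock. No verdict was reported.

- **Lever:** it took three grips, because the ball slipped out of the fingers twice. The last picture of it gave a spindle angle of about 0.01–0.03 rad, well inside the 0.12 limit.
- **Key:** it went into the socket with no contact force felt. I judged it to be about 15 mm deep from the arm's height, not measured directly.
- **Screw:** I turned the key clockwise about 93° in all. Torque read about 0.09–0.10 N m running free. It ended at about 0.23 N m held still, on an average of 10 readings with about ±0.03 noise. That gives a rise of about 0.13 N m against free running while moving. I never read the free torque while paused. Taking your 0–0.06 for it, the rise is 0.17–0.23, and its upper end is a little over the snug band. Either way this is roughly 45–75 N on the flat, under the 100 N limit. I could not recheck it after letting go.
- **Last pictures:** the key stands upright within about 1.5 mm of the socket's centre and the lever is still upright. The gouge and mallet look unmoved, and so does the part of the offcut not hidden by the arm. The gripper is clear and its force readings are near zero.

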